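# Lock the pulley and hold a keyed shaft home in its hub

### The job

Lock the pulley in its jig by pushing the square steel plug down through the square window in the pulley and into the jig below, until its head sits on the pulley, and leave it there. Then take the keyed shaft (the one whose collar has a nose) from the wooden rack, push it down into the pulley hub, turning it until its key slips into the keyway, and keep pushing against the spring until its collar is fully home on the hub. Finish while still gripping the shaft and holding it down there, because the spring lifts it if you let go; leave the other things on the bench alone.

Things in the scene. Friction and masses are not known exactly. Their poses are not given: they have to be found in the camera images.
- plug_grip (a point): centre of the head of the square steel lock plug (0.22 kg). Head 28 x 28 mm, 36 mm high, this point half-way up; below it a square shank 20 x 20 mm, 34 mm long, parallel to the head, foot chamfered 2 mm. z up along the plug, x and y square to its sides; quarter turns are equivalent.
- plug_block: wooden block 60 x 60 x 24 mm, fixed, origin under its centre. At the start the plug stands 18 mm deep in its square hole, the underside of the plug's head 40 mm above the bench.
- plug: the lock plug again; origin at the centre of the foot of its shank, 52 mm below plug_grip.
- window (a point): centre of the square window in the pulley, level with the top of its lug, 50 mm above the bench; axes square to its sides, z up. 22 x 22 mm, 16 mm through; 4 mm below it, in line within 1 mm, the jig has a socket 22.4 mm square, 20 mm deep. The hub axis lies 50 mm off along +y: grip the plug across its x sides. Plug home: head on the lug, plug_grip 18 mm above this point.
- shaft_grip (a point): centre of the keyed shaft's square head: 30 x 30 mm, 40 mm high, sides along x and y, z up. Below it a round collar 44 mm wide, 6 mm thick, with a nose 10 mm wide reaching 32 mm from the axis along +x; then the shaft, 24 mm diameter, 54 mm long. 0.4 kg. This point is 20 mm above the collar, 80 mm above the shaft's end.
- shaft: the keyed shaft; origin at the centre of its lower end (chamfered 3 mm), z up. The key is 8 mm wide, reaches 16 mm from the axis along +x (under the nose) and starts 14 mm above the lower end, so that the round end enters the hub first.
- rack: wooden rack 190 x 85 x 64 mm, fixed, origin under its centre, with two 37 mm holes 50 mm either way along its x. The keyed shaft hangs by its collar in one, a plain shaft in the other; lift it 60 mm or more to draw it.
- hub_mouth (a point): centre of the bore's mouth, on the flat hub top 94 mm above the bench; hub 52 mm across. Bore 27.4 mm, keyway 11 mm wide along +x to 19 mm from the axis, both full depth; z up. Shaft home (collar on hub): shaft_grip 26 mm above this point, its x along this x (key enters within about 5 degrees). With the key still on the top face: 66 mm.
- ejector (a joint): sprung ejector pin at the bottom of the bore, m, 0 = up, grows as it is pushed down. The shaft's end meets it when the collar is 10 mm above the hub; it pushes back with 9 N at first and 14 N with the collar home (0.010), enough to lift the released shaft.
- pulley (a joint): turn of the pulley in the jig, rad, 0 = window in line with the socket below; turns stiffly (0.12 N m) either way until the plug locks it. Spoked pulley, rim 150 mm across, rim top 50 mm above the bench, at the centre of the jig, a 170 x 170 x 30 mm plate fixed to the bench.
- plain_shaft: the plain shaft, a bystander: same size and square head as the keyed one but with a plain round collar (no nose) and no key; hangs in the other hole of the rack; origin at its lower end
- hammer: hammer lying on the bench, a bystander
- screwdriver: screwdriver lying on the bench, a bystander
- wrench: open wrench lying on the bench, a bystander
- tape_roll: roll of white tape, 90 mm across, 22 mm high, a bystander
- round_pin: round steel pin standing on the bench, 24 mm shank, 36 mm round head, 64 mm tall, a bystander
- grease_tin: low round tin, 73 mm across, 50 mm high, a bystander

How it is judged:
By the outcome, as a careful person would: the job done as asked, in the order asked, and still so for the second after the job is handed in, while the arm keeps its last pose, push and grip.
It also fails if it takes over 56 s, if anything falls off the work surface, if the arm or the gripper's body presses on something with over 40 N, if the wrist force passes 120 N, or if a joint passes its speed limit or range.

### The arm

A 6-joint arm with a two-finger parallel gripper is mounted at the origin on the work surface. World frame = base frame: x ahead of the robot, y to its left, z up, the work surface at z = 0. Lengths are in mm, angles in degrees, forces in N, time in s.
With the tool pointing down it reaches from about 300 to 850 mm from the base axis. Payload 4.2 kg.
Tool frame: the origin (TCP) lies at the very end of the fingers, on their centre line; the grasp point (between the pads) lies 19 mm behind it; z points along the fingers, y is the direction in which the jaws open and shut (so a half turn about z gives the same grasp; the last joint's range is limited). The gripper opens to 91 mm and grips with 3 to 60 N. Pads are 32 mm wide; open, the fingers measure 118 mm over their backs; the gripper's body (76 mm by 178 mm) begins 60 mm behind the grasp point.
Start: joints at [-72.135, 18.312, 89.639, -0, 72.044, -1.146], TCP at [187.307, -543.654, 213.976] pointing down, gripper open.
Joint ranges: [-177.97, 177.97], [-48.28, 115.42], [12.27, 149.76], [-77.06, 257.06], [2.81, 150.46], [-146.56, 146.56]. Speed limits (degrees/s): [147.25, 147.25, 180, 180, 180, 180].

### API

Orientations are given as [roll, pitch, yaw] about the fixed x, y, z axes, in that order (R = Rz(yaw) Ry(pitch) Rx(roll)).
In Python, from workcell import env gives the robot as it stands. The module is installed in compiled form; this text tells all that it offers.
- The arm moves only by the tool arm_command, never from a script. Its argument "targets" is a list of rows, each a list of 5 numbers: the closure, from 0 (fully open) to 1 (shut), then the shift along the tool's x, y, z each as a share of 50 cm, from -1 to 1, then the turn about the tool's z as a share of pi/4 rad, from -1 to 1. A call has 1 to 8 rows; each row is the pose to reach, as a shift and turn from the pose measured when the call began, along the tool's axes at that moment; what a row does not reach only later rows make up. A row lasts 1/12 s, in which the tool goes at most 41.7 mm and 7.16 degrees, less where a joint would pass 70% of its speed; a pose out of reach is approached as far as the arm can. A call with a number of a shift or a turn outside -1 to 1 is refused whole. A call with a gripper value outside its range is refused whole. The fingers move at their own pace and stop on an object; "squeeze" is the grip in N (left out, the last holds). Time passes only in rows, so rows that repeat a pose let the fingers close. It gives the time, the measured TCP pose, the force and the opening at its end, in the units of the state.
- env.state(): the state, without advancing time (a new reading comes with each control period).
- env.grab_frame(name): name is "side" or "top"; returns the picture (420x560x3 uint8, red, green, blue); there is no depth.
- env.camera_params(name): a dict with "camera_matrix" (3x3 intrinsics, pixels), "R" (3x3) and "t" (3): a world point X has camera coordinates R X + t. Camera axes: x right, y down, z forward; pixel columns grow to the right and rows downward; lengths in mm; the calibration is good to about 2 mm. A picture is of the moment at which its call begins. camera_params takes no time and is no camera call.
- env.job_done(): hands the job in, once; it reports no verdict.
The state is a dict: "time_s": time; "qpos": joint angles; "qvel": joint speeds; "effort": joint torques, N m; "ee_pos": TCP position; "ee_rot": TCP orientation; "force": force on the tool from outside, world axes, zero at the start; "torque": the same for the moment, N m; "gripper_width": finger opening in mm.
Only numpy, scipy, OpenCV 4.12 (cv2) and the standard library are available. Lean on these libraries where they do the work, as an engineer would, in place of code of your own. Each camera call takes 0.05 s, during which the arm holds its last target.

## Working session

There is one attempt and no reset: what is moved stays moved. The work goes in short steps, Python scripts to look and compute and a tool call to move; the robot and the scene stay as the last step left them, time stands still between calls to the robot, and variables do not carry over. Pictures are saved under pics/ and viewed, and the job is handed in when it is done.

Besides the shell and the picture viewer there is one more tool, called after ">>>" as name(argument=value, ...), one argument or row to a line, values as JSON. arm_command: Moves the arm, as the interface text tells. Shift numbers are shares of 50 cm and turn numbers shares of pi/4 rad, none past 1 either way. Its arguments: {"type":"object","properties":{"targets":{"type":"array"},"squeeze":{"type":"number"}},"required":["targets"]}

```bash
mkdir -p pics; python3 - <<'E'
from workcell import env
import cv2, numpy as np
print(env.state())
for n in("top","side"):
    p=env.camera_params(n); print(n,p)
    cv2.imwrite(f"pics/{n}0.png",env.grab_frame(n)[:,:,::-1])
E
```

```text
{'time_s': 0.0, 'qpos': array([-7.21329743e+01,  1.83489977e+01,  8.97064625e+01,  1.49328668e-04,
        7.20432000e+01, -1.14542527e+00]), 'qvel': array([ 0.12637952,  0.04695171, -0.02589023,  0.03078501, -0.06356292,
       -0.07969225]), 'effort': array([ 8.51757650e-04, -4.12456870e+01, -2.31975693e+01,  7.29713473e-02,
        4.58960503e-02, -1.33283406e-04]), 'ee_pos': array([ 187.17057317, -543.14822051,  213.14639501]), 'ee_rot': array([-1.79901362e+02, -2.11417400e-03,  1.90124030e+01]), 'force': array([ 0.57269685,  0.79202649, -0.20560936]), 'torque': array([ 0.00355463, -0.01132211, -0.00885923]), 'gripper_width': 91.17598989123113}
top {'camera_matrix': array([[422.27126826,   0.        , 279.64617742],
       [  0.        , 422.27126826, 203.79442354],
       [  0.        ,   0.        ,   1.        ]]), 'R': array([[-0.00680512, -0.99997533,  0.00173922],
       [-0.99538981,  0.00660749, -0.09568423],
       [ 0.09567038, -0.00238235, -0.99541022]]), 't': array([ -11.88852263,  614.97800959, 1171.66232768])}
side {'camera_matrix': array([[523.06543415,   0.        , 276.08241643],
       [  0.        , 523.06543415, 220.34703572],
       [  0.        ,   0.        ,   1.        ]]), 'R': array([[ 0.99825027, -0.05911664, -0.00126966],
       [-0.03147401, -0.51305089, -0.85778096],
       [ 0.05005772,  0.85632004, -0.51401383]]), 't': array([-608.69368506,   96.99641441, 1420.24747244])}
```

View pics/top0.png

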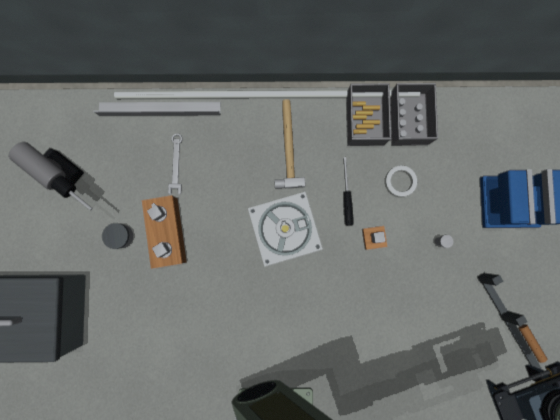

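View pics/side0.png

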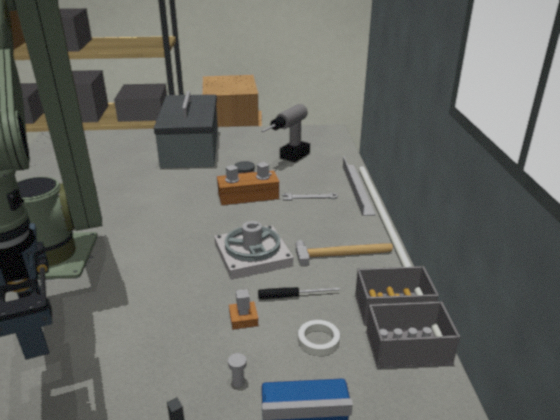

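The top view shows the rack near (163,231), the jig near (285,228) and the plug in its block near (375,237). Next I'll look at enlarged crops.

```bash
python3 - <<'E'
import cv2, numpy as np
t=cv2.imread("pics/top0.png"); s=cv2.imread("pics/side0.png")
def crop(im,x,y,w,h,k,n):
    c=cv2.resize(im[y:y+h,x:x+w],None,fx=k,fy=k,interpolation=cv2.INTER_CUBIC)
    for i in range(0,w,10): 
        cv2.line(c,(i*k,0),(i*k,6 if (x+i)%50 else 16),(0,0,255),1)
        if (x+i)%20==0: cv2.putText(c,str(x+i),(i*k+2,16),0,.4,(0,0,255),1)
    for i in range(0,h,10):
        cv2.line(c,(0,i*k),(6,i*k),(0,0,255),1)
        if (y+i)%20==0: cv2.putText(c,str(y+i),(2,i*k+14),0,.4,(0,0,255),1)
    cv2.imwrite(n,c)
crop(t,240,180,90,90,6,"pics/c_jig.png")
crop(t,130,190,60,80,7,"pics/c_rack.png")
crop(t,355,220,40,40,12,"pics/c_plug.png")
crop(s,210,150,80,70,8,"pics/s_rack.png")
crop(s,210,215,90,70,8,"pics/s_jig.png")
crop(s,220,280,50,55,10,"pics/s_plug.png")
E
```

```text
(no output)
```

View pics/c_jig.png

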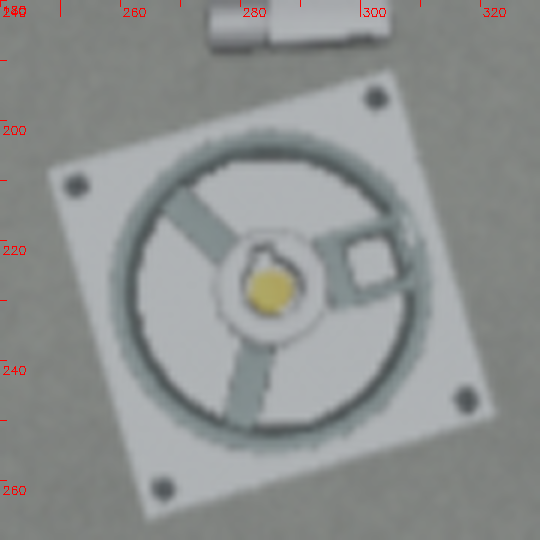

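View pics/c_rack.png

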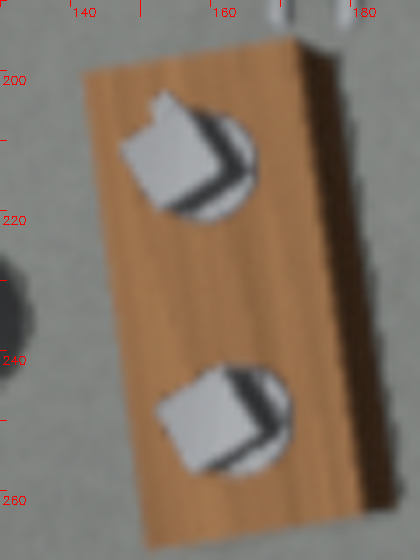

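View pics/c_plug.png

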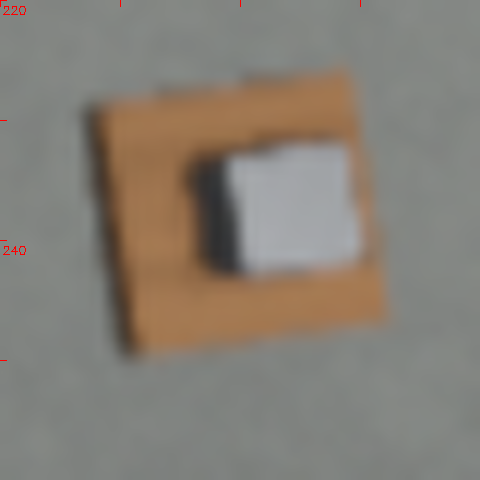

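View pics/s_rack.png

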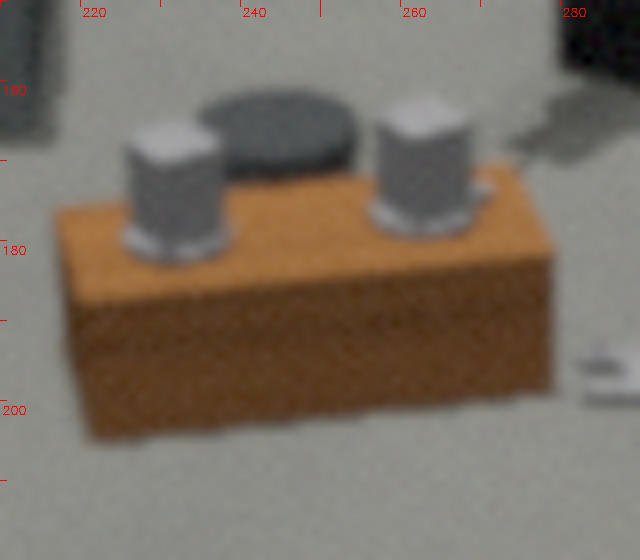

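View pics/s_jig.png

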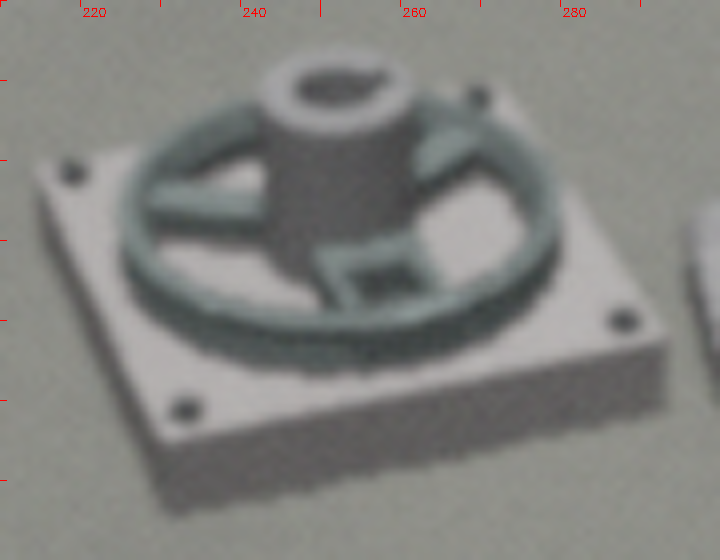

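View pics/s_plug.png

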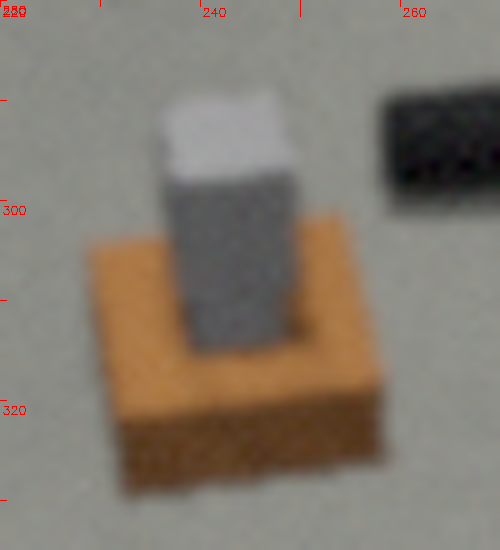

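```bash
cat > h.py <<'E'
import numpy as np, cv2
from workcell import env
C={n:env.camera_params(n) for n in("top","side")}
def proj(n,X):
    p=C[n]; c=np.atleast_2d(X)@p["R"].T+p["t"]; u=c@p["camera_matrix"].T; return u[:,:2]/u[:,2:]
def ray(n,uv,z):
    p=C[n]; d=p["R"].T@np.linalg.inv(p["camera_matrix"])@np.r_[uv,1]; o=-p["R"].T@p["t"]
    return o+d*(z-o[2])/d[2]
def pts(x,y,yaw,L):
    a=np.radians(yaw);L=np.array(L,float);o=L.copy()
    o[:,0]=x+L[:,0]*np.cos(a)-L[:,1]*np.sin(a);o[:,1]=y+L[:,0]*np.sin(a)+L[:,1]*np.cos(a);return o
def crop(im,x,y,w,h,k,n):
    c=cv2.resize(im[y:y+h,x:x+w],None,fx=k,fy=k,interpolation=cv2.INTER_CUBIC)
    for i in range(0,w,5):
        cv2.line(c,(i*k,0),(i*k,6),(0,0,255),1)
        if (x+i)%10==0: cv2.putText(c,str(x+i),(i*k+2,16),0,.4,(0,0,255),1)
    for i in range(0,h,5):
        cv2.line(c,(0,i*k),(6,i*k),(0,0,255),1)
        if (y+i)%10==0: cv2.putText(c,str(y+i),(2,i*k+14),0,.4,(0,0,255),1)
    if n: cv2.imwrite(n,c)
    return c
def draw(c,n,P,x0,y0,k,col,closed=True):
    q=((proj(n,P)-[x0,y0]+0.5)*k-0.5)
    cv2.polylines(c,[np.round(q*8).astype(int).reshape(-1,1,2)],closed,col,1,cv2.LINE_AA,3)
def sq(h,z): return [[-h,-h,z],[h,-h,z],[h,h,z],[-h,h,z]]
def circ(r,z): return [[r*np.cos(t),r*np.sin(t),z] for t in np.linspace(0,2*np.pi,60)]
E
python3 - <<'E'
from h import *
def px(L,k,o): return (np.array(L,float)+.5)/k-.5+np.array(o)
def show(nm,n,L,k,o,z):
    W=np.array([ray(n,p,z) for p in px(L,k,o)]); c=W.mean(0); e=np.diff(np.vstack([W,W[:1]]),axis=0)
    print(nm,n,c.round(1),"len",np.linalg.norm(e,axis=1).round(1),"ang",np.degrees(np.arctan2(e[:,1],e[:,0])).round(1))
show("block","top",[(104,106),(350,72),(388,318),(138,352)],12,(355,220),24)
show("head","top",[(232,152),(347,142),(360,258),(243,272)],12,(355,220),76)
show("block","side",[(92,246),(345,215),(380,385),(120,415)],10,(220,280),24)
show("head","side",[(163,103),(275,93),(297,168),(172,180)],10,(220,280),76)
show("jig","top",[(50,170),(390,70),(495,412),(150,518)],6,(240,180),30)
show("jig","side",[(38,172),(515,85),(665,345),(165,440)],8,(210,215),30)
show("lugwin","top",[(347,240),(388,232),(400,283),(355,293)],6,(240,180),50)
show("khead","top",[(120,148),(163,210),(229,166),(186,104)],7,(130,190),110)
show("phead","top",[(155,410),(200,473),(270,430),(222,365)],7,(130,190),110)
for n,p,k,o,z in [("top",(270.5,289),6,(240,180),50),("top",(271,288),6,(240,180),94),("side",(340,92),8,(210,215),94)]: print(n,ray(n,px([p],k,o)[0],z).round(1))
E
```

```text
block top [ 518.5 -285.8   24. ] len [59.  58.5 59.7 58.4] ang [ -82.5 -172.9   97.3    6.4]
head top [ 518.9 -285.5   76. ] len [26.2 26.3 26.7 27.1] ang [ -85.4 -175.3   96.4    3.6]
block side [ 517.5 -284.4   24. ] len [59.2 59.7 58.2 58.6] ang [   7.3  -83.8 -173.7   97.1]
head side [ 517.6 -285.1   76. ] len [25.2 27.1 27.6 27.2] ang [   4.7  -80.4 -174.9   94.5]
jig top [545.6 -30.1  30. ] len [168.2 168.7 169.  170.1] ang [ -73.9 -163.7  106.6   16. ]
jig side [545.5 -30.2  30. ] len [174.8 169.4 166.8 165.9] ang [  15.8  -76.5 -165.4  106.3]
lugwin top [558.1 -76.9  50. ] len [19.4 24.3 21.4 24.8] ang [ -79.3 -167.5  102.1    8. ]
khead top [587.5 315.5 110. ] len [28.9 29.6 29.  29.6] ang [-144.6  -56.1   35.3  123.9]
phead top [488.8 299.5 110. ] len [29.3 30.3 30.6 29.8] ang [-143.6  -58.6   37.1  123.9]
top [545.9 -29.5  50. ]
top [544.6 -29.1  94. ]
side [544.9 -30.8  94. ]
```

```bash
cat > ov.py <<'E'
from h import *
t=cv2.imread("pics/top0.png"); s=cv2.imread("pics/side0.png")
import sys
jx,jy,yaw=map(float,sys.argv[1:4])
for n,im,x0,y0 in(("top",t,252,195),("side",s,218,216)):
    k=9;w,h=(66,66) if n=="top" else (76,58)
    c=crop(im,x0,y0,w,h,k,None)
    D=lambda P,col,cl=True: draw(c,n,P,x0,y0,k,col,cl)
    D(pts(jx,jy,0,circ(75,50)),(0,255,0)); D(pts(jx,jy,0,circ(26,94)),(0,255,0)); D(pts(jx,jy,0,circ(13.7,94)),(0,200,255))
    kw=pts(jx,jy,yaw,[[12.5,-5.5,94],[19,-5.5,94],[19,5.5,94],[12.5,5.5,94]]); D(kw,(0,0,255))
    a=np.radians(yaw); wx,wy=jx+50*np.sin(a),jy-50*np.cos(a)
    D(pts(wx,wy,yaw,sq(11,50)),(255,0,255))
    D(pts(wx,wy,yaw,sq(11.2,30)),(255,255,0))
    D(pts(jx,jy,16.3,sq(85,30)),(255,0,0))
    cv2.imwrite(f"pics/ov_{n}_{sys.argv[4]}.png",c)
print(wx,wy)
E
python3 ov.py 545.4 -30 15 a
```

```text
558.340952255126 -78.29629131445341
```

View pics/ov_top_a.png

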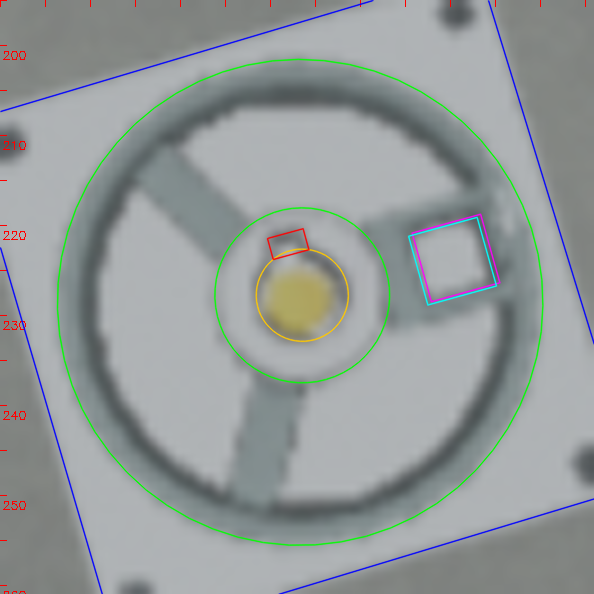

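View pics/ov_side_a.png

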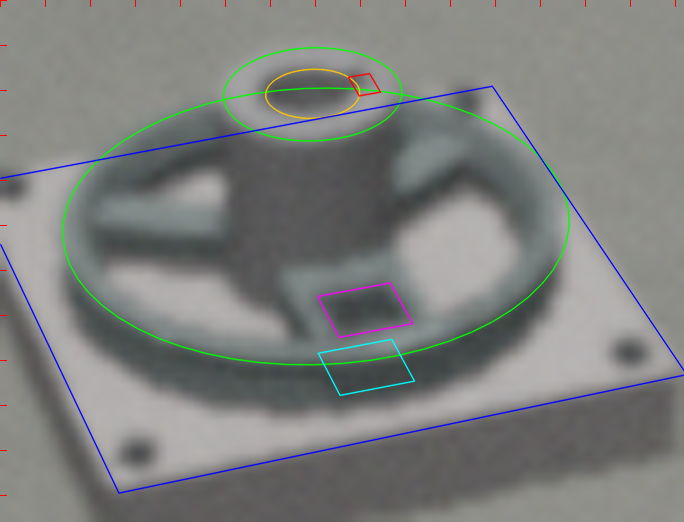

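```bash
cat >> h.py <<'E'
from scipy.spatial.transform import Rotation as Ro
def go(x,y,z,yaw):
    s=env.state(); R=Ro.from_euler("xyz",s["ee_rot"],degrees=True).as_matrix()
    d=R.T@(np.array([x,y,z])-s["ee_pos"])/500
    dy=(yaw-s["ee_rot"][2]+180)%360-180
    print("t",round(s["time_s"],2),"pos",s["ee_pos"].round(1),s["ee_rot"].round(1),"F",s["force"].round(1),"w",round(s["gripper_width"],1))
    print("shift",d.round(4),"turn",round(-dy/45,3),"dist",round(500*np.linalg.norm(d)))
E
python3 -c "
from h import *
go(518.2,-285.2,150,96)"
```

```text
t 0.1 pos [ 187.1 -543.2  213.2] [-179.9   -0.    19. ] F [-0.1  0.7 -0.4] w 91.2
shift [ 0.7941 -0.272   0.1269] turn -1.711 dist 424
```

>>> arm_command(
  targets=[
    [0.4,0.794,-0.272,0.05,-1],
    [0.4,0.794,-0.272,0.05,-1],
    [0.4,0.794,-0.272,0.05,-1],
    [0.4,0.794,-0.272,0.05,-1],
    [0.4,0.794,-0.272,0.05,-1],
    [0.4,0.794,-0.272,0.05,-1],
    [0.4,0.794,-0.272,0.05,-1],
    [0.4,0.794,-0.272,0.05,-1],
  ],
)

```text
time_s: 0.77
ee_pos: [450.7, -337.2, 193.3]
ee_rot: [-179.9, -0.1, 64.1]
force: [0.1, -0.5, 0.2]
gripper_width: 55.0
```

```bash
python3 -c "
from h import *
go(518.2,-285.2,105,96)"
```

```text
t 0.77 pos [ 450.7 -337.2  193.3] [-1.799e+02 -1.000e-01  6.410e+01] F [ 0.1 -0.5  0.2] w 55.0
shift [0.1523 0.0764 0.1767] turn -0.709 dist 123
```

>>> arm_command(
  targets=[
    [0.4,0.152,0.076,0.177,-0.709],
    [0.4,0.152,0.076,0.177,-0.709],
    [0.4,0.152,0.076,0.177,-0.709],
    [0.4,0.152,0.076,0.177,-0.709],
    [0.4,0.152,0.076,0.177,-0.709],
    [0.4,0.152,0.076,0.177,-0.709],
  ],
)

```text
time_s: 1.27
ee_pos: [517.9, -284.4, 103.5]
ee_rot: [-179.8, -0.2, 96.1]
force: [-0.1, -0.2, 0.1]
gripper_width: 54.5
```

```bash
python3 -c "
from h import *
go(518.2,-285.2,46,96)
t=env.grab_frame('top')[:,:,::-1];s=env.grab_frame('side')[:,:,::-1]
a=crop(t,345,205,60,60,8,None);b=crop(s,205,250,60,75,8,None)[:480]
cv2.imwrite('pics/g1.png',np.hstack([a,b[:480,:310]]))"
```

```text
t 1.27 pos [ 517.9 -284.4  103.5] [-179.8   -0.2   96.1] F [-0.1 -0.2  0.1] w 54.5
shift [-0.0021  0.0008  0.115 ] turn 0.003 dist 57
```

View pics/g1.png

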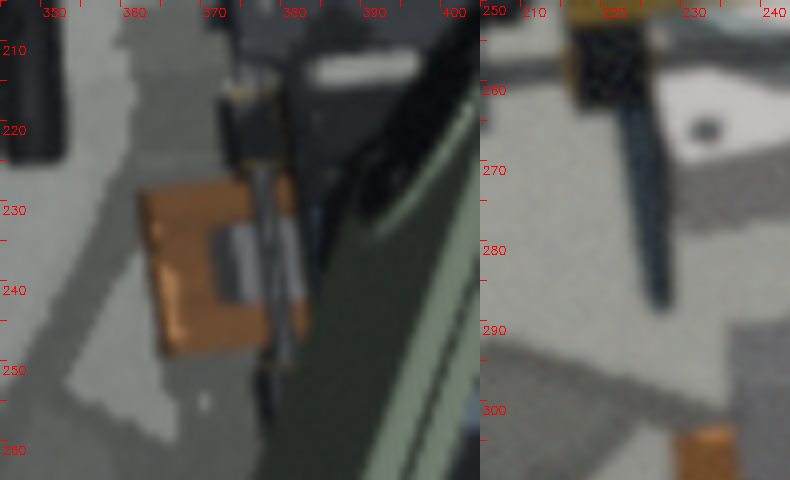

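The jaws straddle the plug head in the direction I wanted, at about (375,237). I'll go down and grip.

>>> arm_command(
  targets=[
    [0.4,-0.002,0.001,0.06,0],
    [0.4,-0.002,0.001,0.115,0],
    [0.4,-0.002,0.001,0.115,0],
    [0.4,-0.002,0.001,0.115,0],
  ],
)

```text
time_s: 1.7
ee_pos: [517.4, -285.9, 46.6]
ee_rot: [-179.8, -0.2, 95.8]
force: [-0.0, 0.5, 0.0]
gripper_width: 54.9
```

>>> arm_command(
  targets=[
    [0.9,0,0,0,0],
    [0.9,0,0,0,0],
    [0.9,0,0,0,0],
    [0.9,0,0,0,0],
    [0.9,0,0,0,0],
    [0.9,0,0,0,0],
  ],
  squeeze=30,
)

```text
time_s: 2.2
ee_pos: [518.1, -286.3, 47.7]
ee_rot: [-179.9, -0.1, 95.8]
force: [0.9, 0.5, 5.0]
gripper_width: 27.8
```

```bash
python3 -c "
from h import *
go(518.2,-285.2,120,96)
s=env.grab_frame('side')[:,:,::-1]
crop(s,205,250,60,80,7,'pics/g2.png')"
```

```text
t 2.2 pos [ 518.1 -286.3   47.7] [-1.799e+02 -1.000e-01  9.580e+01] F [0.9 0.5 5. ] w 27.8
shift [ 0.0026  0.0002 -0.1446] turn -0.004 dist 72
```

View pics/g2.png

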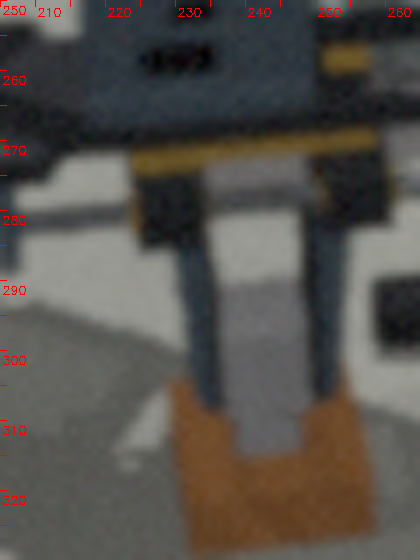

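>>> arm_command(
  targets=[
    [0.9,0,0,-0.06,0],
    [0.9,0,0,-0.145,0],
    [0.9,0,0,-0.145,0],
    [0.9,0,0,-0.145,0],
  ],
)

```text
time_s: 2.58
ee_pos: [519.4, -287.2, 122.3]
ee_rot: [179.9, 0.0, 95.8]
force: [-0.2, 0.5, -1.8]
gripper_width: 27.7
```

```bash
python3 -c "
from h import *
go(558.3,-79.0,105,105.5)"
```

```text
t 2.58 pos [ 519.4 -287.2  122.3] [179.9   0.   95.8] F [-0.2  0.5 -1.8] w 27.7
shift [0.4063 0.1194 0.0347] turn -0.215 dist 212
```

>>> arm_command(
  targets=[
    [0.9,0.406,0.119,0.02,-0.215],
    [0.9,0.406,0.119,0.02,-0.215],
    [0.9,0.406,0.119,0.02,-0.215],
    [0.9,0.406,0.119,0.02,-0.215],
    [0.9,0.406,0.119,0.035,-0.215],
    [0.9,0.406,0.119,0.035,-0.215],
    [0.9,0.406,0.119,0.035,-0.215],
    [0.9,0.406,0.119,0.035,-0.215],
  ],
)

```text
time_s: 3.25
ee_pos: [557.0, -79.1, 103.3]
ee_rot: [-179.9, 0.0, 105.6]
force: [1.7, 0.1, -1.5]
gripper_width: 28.0
```

```bash
cat > look.py <<'E'
from h import *
import sys
tag=sys.argv[1]; go(558.3,-79,105,105.5)
st=env.state(); ex,ey,ez=st["ee_pos"]; yaw=st["ee_rot"][2]-90
wx,wy,wyaw=558.3,-78.3,15.2
ox=float(sys.argv[2]) # plug offset along tool x
a=np.radians(yaw+90); px_,py_=ex+ox*np.cos(a),ey+ox*np.sin(a)
for n,x0,y0,w,h,k in(("top",275,195,45,45,14),("side",235,225,45,45,14)):
    im=env.grab_frame(n)[:,:,::-1]
    c0=crop(im,x0,y0,w,h,k,None); c=c0.copy()
    draw(c,n,pts(wx,wy,wyaw,sq(11,50)),x0,y0,k,(255,0,255))
    zf=ez-25.7
    for hh,z in((8,zf),(10,zf+2),(10,zf+34),(14,zf+34),(14,zf+70)): draw(c,n,pts(px_,py_,yaw,sq(hh,z)),x0,y0,k,(0,255,255))
    cv2.imwrite(f"pics/{tag}_{n}.png",c); 
E
python3 look.py p1 0
```

```text
t 3.25 pos [557.  -79.1 103.3] [-179.9    0.   105.6] F [ 1.7  0.1 -1.5] w 28.0
shift [-0.0004  0.0026 -0.0033] turn 0.001 dist 2
```

View pics/p1_top.png

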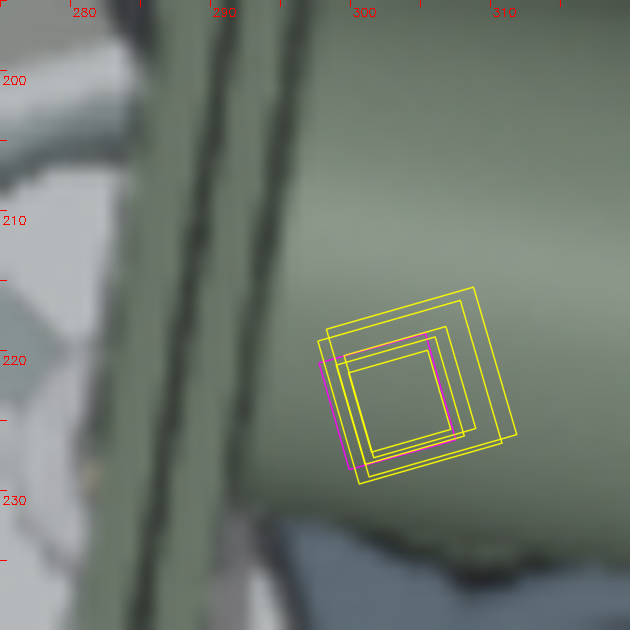

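View pics/p1_side.png

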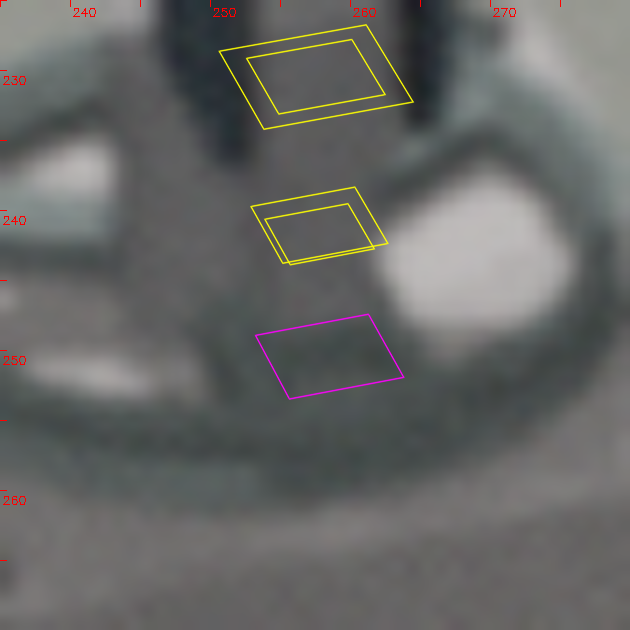

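```bash
python3 -c "
from h import *
im=np.mean([env.grab_frame('side')[:,:,::-1].astype(float) for _ in range(4)],0)
np.save('side_p1.npy',im)
g=np.clip((im-40)*2.6,0,255).astype(np.uint8)
crop(g,238,215,40,50,12,'pics/p1e.png')
"
```

```text
(no output)
```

View pics/p1e.png

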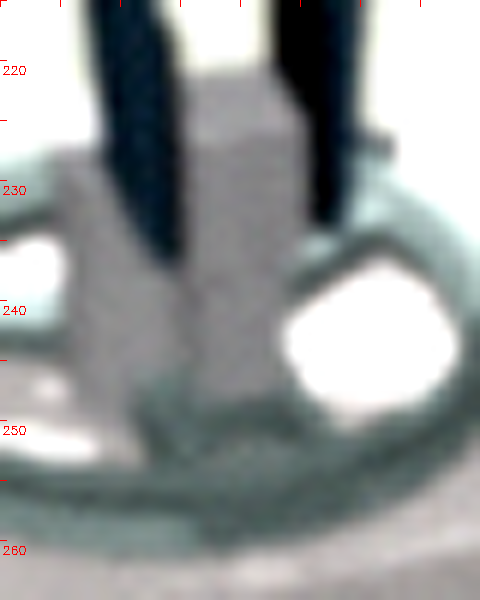

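My foot offset was wrong. The foot started at z=6, so it sits 41.7 mm below the TCP, which matches the picture. I'll redo the overlay with that.

```bash
cat > ov2.py <<'E'
from h import *
import sys
im=np.load('side_p1.npy');g=np.clip((im-40)*2.6,0,255).astype(np.uint8)
x0,y0,k=238,215,14
c=crop(g,x0,y0,40,42,k,None)
st=env.state(); ex,ey,ez=st["ee_pos"]; yaw=st["ee_rot"][2]-90
ox=float(sys.argv[1]);oy=float(sys.argv[2]);a=np.radians(yaw+90);b=np.radians(yaw)
X,Y=ex+ox*np.cos(a)+oy*np.cos(b),ey+ox*np.sin(a)+oy*np.sin(b)
zf=ez-41.7
draw(c,"side",pts(558.3,-78.3,15.2,sq(11,50)),x0,y0,k,(255,0,255))
for hh,z in((8,zf),(10,zf+2),(14,zf+34),(14,zf+70)): draw(c,"side",pts(X,Y,yaw,sq(hh,z)),x0,y0,k,(0,0,255))
cv2.imwrite(f"pics/p1_{sys.argv[3]}.png",c)
E
python3 ov2.py 0 0 f
```

```text
(no output)
```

View pics/p1_f.png

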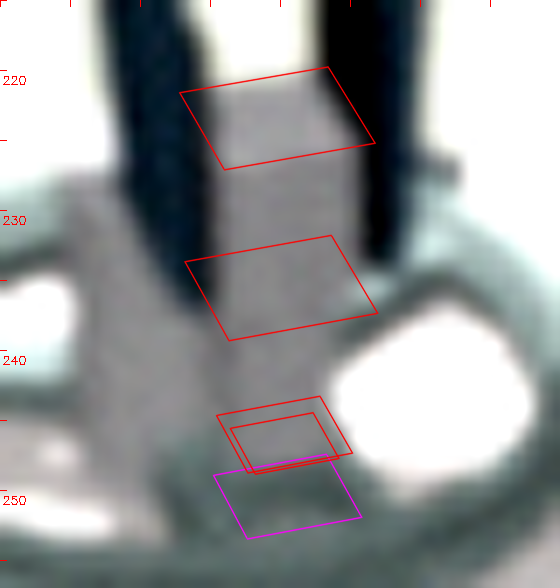

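```bash
python3 -c "
from h import *
for i in range(3):
  go(558.3,-79,105,105.5); env.grab_frame('side')
print(env.state()['qvel'].round(2))
x0,y0,k=238,215,14
im=np.load('side_p1.npy');g=np.clip((im-35)*5-100,0,255).astype(np.uint8)
crop(g,245,215,25,42,14,'pics/p1g.png')
"
```

```text
t 3.55 pos [558.  -80.4 104.9] [179.9   0.  105.4] F [-1.2  0.9 -1.9] w 27.7
shift [ 0.0025  0.0014 -0.0002] turn -0.003 dist 1
t 3.6 pos [558.  -80.2 105. ] [179.9   0.  105.4] F [ 0.1 -0.6 -1.9] w 28.1
shift [ 0.0022  0.0012 -0.0001] turn -0.003 dist 1
t 3.65 pos [558.  -80.1 105. ] [179.9   0.  105.4] F [ 0.3  0.1 -3. ] w 28.2
shift [ 0.0019  0.0011 -0.0001] turn -0.002 dist 1
[ 0.45 -0.01  0.02  0.03 -0.02  0.01]
```

View pics/p1g.png

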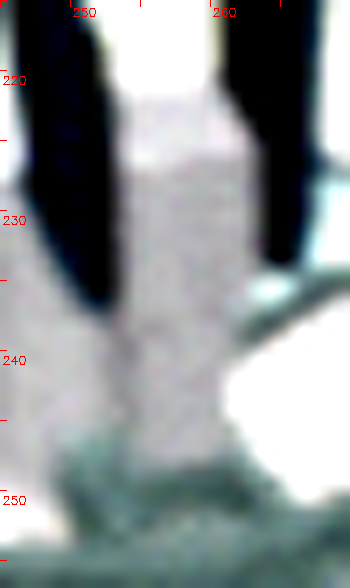

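```bash
cat > snap.py <<'E'
from h import *
import sys
st=[];im=[]
for _ in range(4):
    im.append(env.grab_frame('side')[:,:,::-1].astype(float)); st.append(env.state()["ee_pos"])
print(np.round(st,2)); np.save('side_p1.npy',np.mean(im,0))
E
python3 snap.py; sed -i 's/(im-40)\*2.6/(im-35)*5-100/' ov2.py; python3 ov2.py 0 0 h
```

```text
[[558.07 -79.67 104.95]
 [558.1  -79.49 104.96]
 [558.11 -79.37 104.95]
 [558.13 -79.29 104.92]]
```

View pics/p1_h.png

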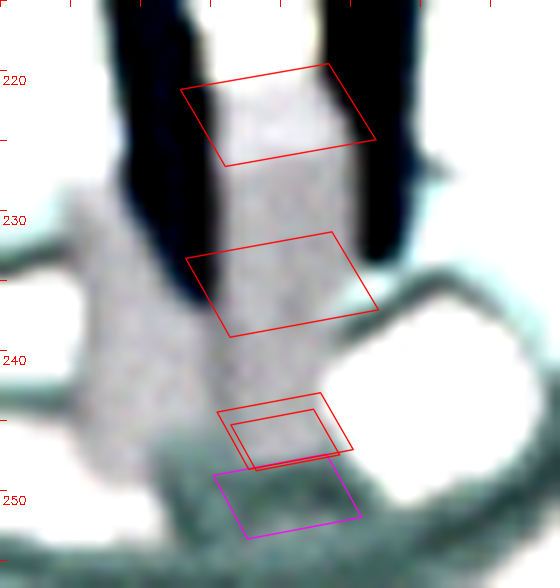

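```bash
python3 - <<'E'
from h import *
c=cv2.imread('pics/g2.png'); c=cv2.resize(c[200:],None,fx=1.4,fy=1.4) 
s=cv2.imread('pics/side0.png'); d=crop(s,220,280,45,55,9,None)
def P(c,x,y,yaw,zf,x0,y0,k,col):
    for hh,z in((10,24),(14,zf+34),(14,zf+70)): draw(c,"side",pts(x,y,yaw,sq(hh,z)),x0,y0,k,col)
    draw(c,"side",pts(x,y,7,sq(30,24)),x0,y0,k,col)
P(d,518.0,-285.2,6,6,220,280,9,(0,0,255))
P(c,518.1,-285.8,5.8,6,205,250+200/7,9.8,(0,0,255))
h=max(c.shape[0],d.shape[0]); z=np.zeros((h,c.shape[1]+d.shape[1],3),np.uint8); z[:c.shape[0],:c.shape[1]]=c; z[:d.shape[0],c.shape[1]:]=d
z=z[:600,:]
print(z.shape)
if z.shape[1]>800: z=cv2.resize(z,None,fx=800/z.shape[1],fy=800/z.shape[1])
cv2.imwrite('pics/cmp.png',z)
E
```

```text
(504, 993, 3)
```

View pics/cmp.png

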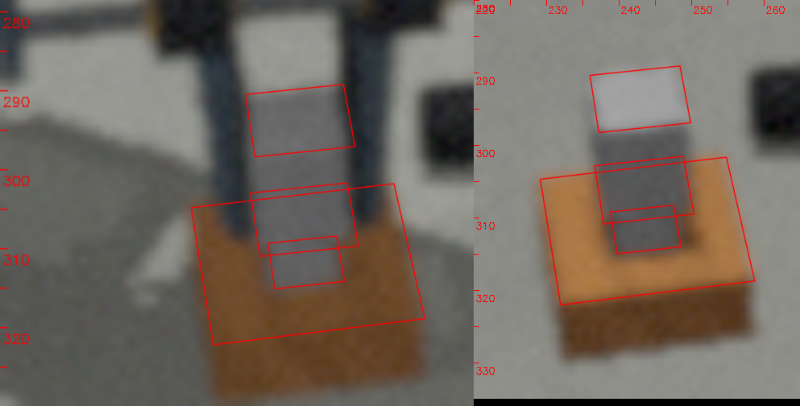

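```bash
python3 - <<'E'
from h import *
im=np.load('side_p1.npy').mean(2)
print('cols',list(range(248,268)))
for r in range(224,249,1): print(r,im[r,248:268].round().astype(int))
st=env.state();ex,ey,ez=st['ee_pos'];yaw=st['ee_rot'][2]-90
for hh,z in((10,ez-39.7),(10,ez-7.7),(14,ez-7.7),(14,ez+28.3)): print(z.round(1),proj('side',pts(ex,ey,yaw,sq(hh,z))).round(1).tolist())
E
```

```text
cols [248, 249, 250, 251, 252, 253, 254, 255, 256, 257, 258, 259, 260, 261, 262, 263, 264, 265, 266, 267]
224 [ 47  52  49  46  52  79  97 103 103 105 104 103 102  98  84  60  35  40
  54  77]
225 [ 47  50  51  48  56  81 100 102 101 101 101 101 100  95  88  67  42  41
  52  69]
226 [ 46  46  50  50  53  80  98 100  98  96  94  93  93  92  88  70  43  40
  52  63]
227 [44 48 51 49 51 73 92 95 94 92 92 91 90 92 85 70 43 40 52 65]
228 [46 47 49 48 50 70 87 92 93 92 91 90 92 91 86 70 43 38 56 75]
229 [47 48 52 48 48 66 86 93 94 91 92 90 92 90 88 72 43 41 54 76]
230 [58 47 50 48 46 66 87 92 93 92 91 91 90 90 86 71 41 37 55 81]
231 [69 54 52 48 45 68 86 91 92 92 92 91 90 90 88 71 41 40 58 90]
232 [77 59 52 48 48 68 87 92 93 92 89 90 88 90 88 70 42 42 65 97]
233 [ 84  69  55  53  50  69  87  92  93  93  90  91  91  90  88  79  60  64
  78 102]
234 [91 78 60 51 49 67 88 90 92 92 90 90 90 90 92 92 93 92 91 91]
235 [ 92  85  72  58  53  70  88  93  93  92  91  88  91  91  96 105 113 105
  88  76]
236 [ 94  91  84  72  62  74  87  93  93  92  87  88  91  95  99 101  97  86
  76  76]
237 [94 94
[... 593 characters left out ...]
5  95  91  87  85  89  91  91  92  91  92 105 142 173 183 185
 185 184]
245 [ 94  93  91  91  89  86  86  89  91  91  92  93  91  95 118 156 178 183
 182 180]
246 [ 91  89  87  86  85  84  84  88  91  93  92  93  92  89 100 137 165 174
 176 175]
247 [ 89  84  83  83  82  82  83  88  92  91  90  88  85  83  89 117 144 159
 164 164]
248 [ 88  81  79  81  80  81  80  81  80  80  77  76  76  76  80  91 110 127
 135 138]
65.2 [[255.3, 248.0], [262.7, 246.6], [260.4, 242.6], [253.0, 243.9]]
97.2 [[255.0, 237.5], [262.5, 236.1], [260.2, 232.1], [252.7, 233.5]]
97.2 [[253.9, 238.6], [264.5, 236.6], [261.2, 231.1], [250.8, 233.0]]
133.2 [[253.6, 226.4], [264.4, 224.5], [261.0, 219.0], [250.4, 220.9]]
```

```bash
python3 - <<'E'
from h import *
im=cv2.imread('pics/side0.png').astype(float).mean(2)
print('cols',list(range(246,272)))
for r in range(243,259): print(r,im[r,246:272].round().astype(int).tolist())
print(proj('side',pts(558.3,-78.3,15.2,sq(11,50))).round(1).tolist())
t=cv2.imread('pics/top0.png').astype(float).mean(2)
print('cols',list(range(290,314)))
for r in range(212,236): print(r,t[r,290:314].round().astype(int).tolist())
print(proj('top',pts(558.3,-78.3,15.2,sq(11,50))).round(1).tolist())
print(proj('top',pts(558.3,-78.3,15.2,sq(11,34))).round(1).tolist())
E
```

```text
cols [246, 247, 248, 249, 250, 251, 252, 253, 254, 255, 256, 257, 258, 259, 260, 261, 262, 263, 264, 265, 266, 267, 268, 269, 270, 271]
243 [88, 86, 89, 86, 92, 88, 90, 87, 87, 84, 87, 85, 86, 89, 96, 114, 148, 170, 176, 178, 177, 177, 176, 178, 177, 179]
244 [86, 84, 91, 89, 91, 90, 88, 91, 88, 90, 96, 104, 103, 112, 119, 128, 149, 169, 176, 176, 177, 178, 177, 178, 177, 177]
245 [90, 89, 88, 98, 103, 106, 106, 108, 105, 106, 118, 125, 129, 126, 127, 127, 141, 159, 172, 177, 177, 177, 177, 177, 178, 176]
246 [91, 89, 90, 109, 122, 126, 130, 128, 127, 126, 126, 128, 129, 125, 120, 125, 135, 154, 171, 175, 177, 176, 177, 178, 178, 178]
247 [90, 86, 91, 107, 126, 131, 131, 127, 122, 117, 118, 117, 113, 106, 104, 115, 130, 144, 160, 172, 175, 175, 177, 177, 178, 172]
248 [90, 88, 87, 97, 115, 129, 125, 116, 108, 100, 95, 92, 86, 79, 80, 97, 115, 130, 150, 165, 175, 177, 173, 172, 164, 158]
249 [102, 94, 89, 84, 104, 122, 119, 100, 86, 78, 70, 73, 70, 69, 69, 81, 98, 118, 134, 153, 168, 171, 163, 153, 138, 133]
250 [134, 123, 108, 87, 88, 111, 116, 111, 90, 76, 67, 66, 71, 68, 70, 69, 87
[... 3619 characters left out ...]
 164, 165, 169, 175, 177, 177, 177, 172, 121, 92, 119, 136, 144, 171, 177]
232 [176, 178, 174, 158, 168, 168, 171, 172, 176, 177, 177, 177, 177, 178, 178, 176, 160, 115, 92, 120, 135, 143, 171, 177]
233 [177, 175, 163, 166, 175, 177, 177, 177, 178, 178, 177, 178, 178, 178, 178, 176, 154, 108, 98, 128, 140, 157, 173, 177]
234 [174, 162, 162, 174, 177, 178, 178, 177, 178, 177, 178, 178, 178, 178, 178, 174, 134, 95, 101, 132, 143, 162, 175, 178]
235 [159, 162, 171, 177, 177, 178, 177, 178, 178, 177, 177, 178, 178, 178, 178, 172, 120, 90, 114, 135, 141, 167, 177, 178]
[[307.1, 225.9], [304.9, 218.3], [297.3, 220.4], [299.4, 228.0]]
[[306.7, 226.2], [304.5, 218.7], [297.0, 220.8], [299.2, 228.3]]
```

```bash
python3 -c "
from h import *
go(559.6,-79.0,87,105.3)"
```

```text
t 3.9 pos [558.1 -79.3 104.9] [179.9   0.  105.5] F [ 0.6  0.3 -2.1] w 27.8
shift [-0.0002  0.0029  0.0358] turn 0.004 dist 18
```

>>> arm_command(
  targets=[
    [0.9,0,0.003,0.01,0],
    [0.9,0,0.003,0.02,0],
    [0.9,0,0.003,0.026,0],
    [0.9,0,0.003,0.03,0],
    [0.9,0,0.003,0.034,0],
    [0.9,0,0.003,0.036,0],
    [0.9,0,0.003,0.036,0],
  ],
)

```text
time_s: 4.48
ee_pos: [559.4, -78.8, 86.6]
ee_rot: [179.9, 0.0, 105.5]
force: [-0.1, 0.3, -1.9]
gripper_width: 27.8
```

```bash
python3 -c "
from h import *
go(559.6,-79.0,80,105.3)
for i in range(2): env.grab_frame('side')
go(559.6,-79.0,80,105.3)"
```

```text
t 4.48 pos [559.4 -78.8  86.6] [179.9   0.  105.5] F [-0.1  0.3 -1.9] w 27.8
shift [-0.0004  0.0002  0.0132] turn 0.004 dist 7
t 4.58 pos [559.6 -78.8  86.9] [179.9   0.  105.5] F [ 0.1  0.7 -2.1] w 28.0
shift [-0.0004 -0.0001  0.0138] turn 0.004 dist 7
```

The foot is already about 5 mm below the lug top with no contact force, so it's in the window. I'll keep going.

>>> arm_command(
  targets=[
    [0.9,0,0,0.008,0],
    [0.9,0,0,0.016,0],
    [0.9,0,0,0.024,0],
    [0.9,0,0,0.03,0],
    [0.9,0,0,0.034,0],
    [0.9,0,0,0.034,0],
  ],
)

```text
time_s: 5.08
ee_pos: [559.3, -78.9, 69.2]
ee_rot: [179.9, 0.0, 105.5]
force: [0.7, -0.1, -2.1]
gripper_width: 27.6
```

```bash
python3 -c "
from h import *
go(559.6,-79.0,57.7,105.3)"
```

```text
t 5.08 pos [559.3 -78.9  69.2] [179.9   0.  105.5] F [ 0.7 -0.1 -2.1] w 27.6
shift [-0.0004  0.0005  0.0231] turn 0.004 dist 12
```

Now in the socket, still with no force. I'll press it home.

>>> arm_command(
  targets=[
    [0.9,0,0,0.008,0],
    [0.9,0,0,0.016,0],
    [0.9,0,0,0.02,0],
    [0.9,0,0,0.023,0],
    [0.9,0,0,0.026,0],
    [0.9,0,0,0.028,0],
    [0.9,0,0,0.028,0],
  ],
)

```text
time_s: 5.67
ee_pos: [559.6, -78.9, 57.7]
ee_rot: [179.9, 0.1, 105.5]
force: [-4.0, 1.3, 14.2]
gripper_width: 27.7
```

The TCP stopped at 57.7 with 14 N up, which is exactly the head-on-lug height. I'll release it and lift.

>>> arm_command(
  targets=[
    [0.5,0,0,0,0],
    [0.5,0,0,0,0],
    [0.5,0,0,0,0],
    [0.5,0,0,-0.06,0],
    [0.5,0,0,-0.14,0],
    [0.5,0,0,-0.22,0],
    [0.5,0,0,-0.26,0],
    [0.5,0,0,-0.26,0],
  ],
)

```text
time_s: 6.33
ee_pos: [562.5, -79.5, 193.1]
ee_rot: [179.3, 0.3, 105.5]
force: [0.6, -0.6, 0.7]
gripper_width: 45.7
```

```bash
python3 -c "
from h import *
go(587.5,315.5,175,125)
s=env.grab_frame('side')[:,:,::-1]
crop(s,215,200,80,70,8,'pics/home.png')"
```

```text
t 6.33 pos [562.5 -79.5 193.1] [179.3   0.3 105.5] F [ 0.6 -0.6  0.7] w 45.7
shift [0.7481 0.2588 0.0352] turn -0.434 dist 396
```

View pics/home.png

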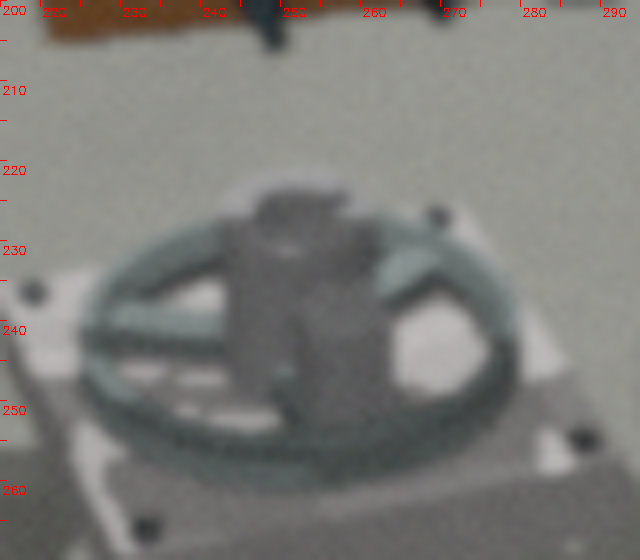

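>>> arm_command(
  targets=[
    [0.4,0.748,0.259,0,-0.434],
    [0.4,0.748,0.259,0,-0.434],
    [0.4,0.748,0.259,0,-0.434],
    [0.4,0.748,0.259,0,-0.434],
    [0.4,0.748,0.259,0,-0.434],
    [0.4,0.748,0.259,0,-0.434],
    [0.4,0.748,0.259,0,-0.434],
    [0.4,0.748,0.259,0,-0.434],
  ],
)

```text
time_s: 7.05
ee_pos: [580.3, 255.3, 186.8]
ee_rot: [179.9, 0.3, 125.0]
force: [1.1, -0.2, 0.1]
gripper_width: 54.6
```

```bash
cat > ovr.py <<'E'
from h import *
import sys
x,y,yaw=map(float,sys.argv[1:4])
t=cv2.imread("pics/top0.png"); s=cv2.imread("pics/side0.png"); o=[]
for n,im,x0,y0,k in(("top",t,140,195,12),("side",s,250,155,12)):
    c=crop(im,x0,y0,32,32,k,None)
    draw(c,n,pts(x,y,yaw,sq(15,110)),x0,y0,k,(0,0,255)); draw(c,n,pts(x,y,yaw,circ(22,70)),x0,y0,k,(0,255,0))
    draw(c,n,pts(x,y,yaw,[[20,-5,70],[32,-5,70],[32,5,70],[20,5,70]]),x0,y0,k,(255,0,255))
    draw(c,n,pts(x,y,yaw,sq(15,70)),x0,y0,k,(0,255,255))
    o.append(c)
cv2.imwrite("pics/"+sys.argv[4],np.hstack(o))
E
python3 ovr.py 587.3 315.5 34.7 r1.png
python3 -c "
from h import *
go(587.5,315.5,150,125)
cv2.imwrite('pics/top_b.png',env.grab_frame('top')[:,:,::-1])"
```

```text
t 7.05 pos [580.3 255.3 186.8] [179.9   0.3 125. ] F [ 1.1 -0.2  0.1] w 54.6
shift [0.0907 0.0808 0.0733] turn 0.001 dist 71
```

View pics/r1.png

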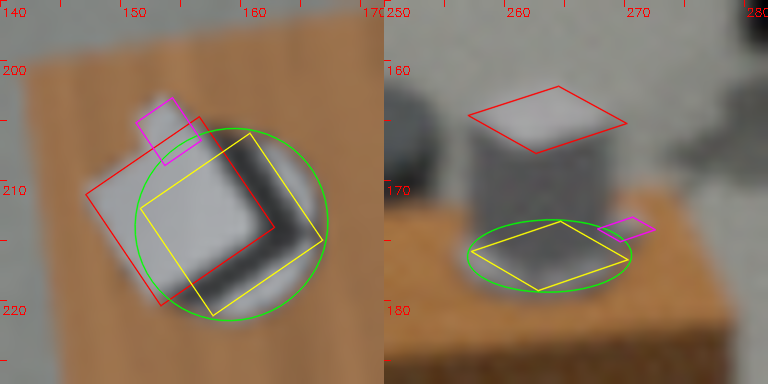

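View pics/top_b.png

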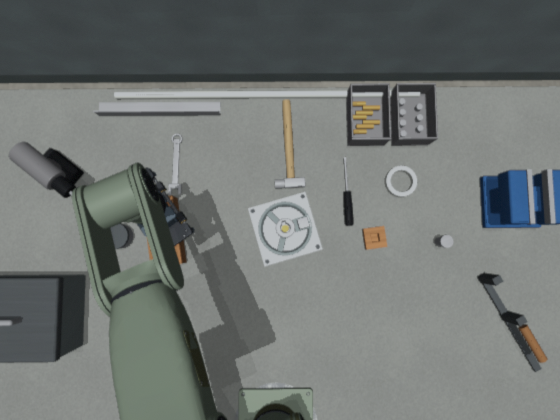

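The overlay fits in both views, with the nose toward 35°. The top view also shows the plug seated in the lug near (303,224). I'll go down to the keyed shaft.

```bash
python3 -c "
from h import *
go(587.3,315.0,125,124.7)"
```

```text
t 7.1 pos [580.8 263.6 186.6] [179.6  -0.  125.3] F [1.9 5.7 1. ] w 54.9
shift [0.0764 0.0692 0.1236] turn 0.012 dist 80
```

>>> arm_command(
  targets=[
    [0.4,0.076,0.069,0.08,0.012],
    [0.4,0.076,0.069,0.123,0.012],
    [0.4,0.076,0.069,0.123,0.012],
    [0.4,0.076,0.069,0.123,0.012],
    [0.4,0.076,0.069,0.123,0.012],
  ],
)

```text
time_s: 7.52
ee_pos: [586.8, 313.7, 124.0]
ee_rot: [179.8, -0.0, 124.7]
force: [-0.4, 0.6, 0.2]
gripper_width: 54.7
```

```bash
python3 -c "
from h import *
for i in range(2): env.grab_frame('side')
go(587.3,315.0,75.5,124.7)
s=env.grab_frame('side')[:,:,::-1]
crop(s,215,140,80,70,8,'pics/rk.png')"
```

```text
t 7.62 pos [588.1 313.7 126.5] [179.5   0.  124.7] F [ 0.3 -0.2  0.5] w 54.9
shift [ 0.0031 -0.0007  0.102 ] turn -0.001 dist 51
```

View pics/rk.png

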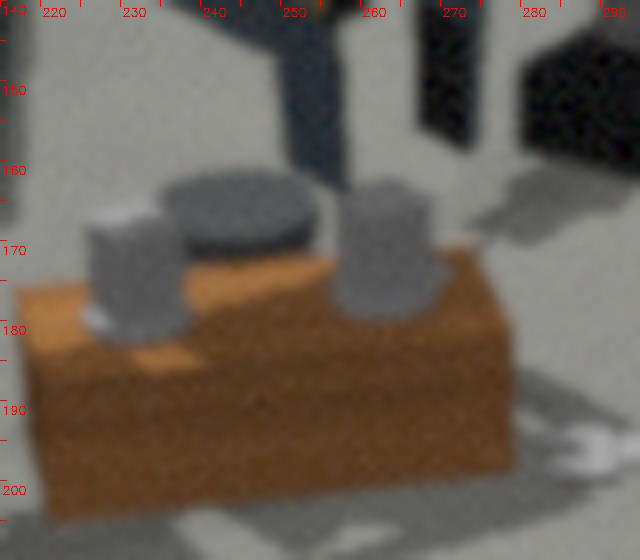

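>>> arm_command(
  targets=[
    [0.4,0.003,-0.001,0.05,0],
    [0.4,0.003,-0.001,0.09,0],
    [0.4,0.003,-0.001,0.102,0],
    [0.4,0.003,-0.001,0.102,0],
    [0.4,0.003,-0.001,0.102,0],
  ],
)

```text
time_s: 8.08
ee_pos: [588.2, 314.6, 77.3]
ee_rot: [179.4, 0.0, 124.6]
force: [0.5, -0.8, -0.4]
gripper_width: 54.6
```

>>> arm_command(
  targets=[
    [0.9,0,0,0,0],
    [0.9,0,0,0,0],
    [0.9,0,0,0,0],
    [0.9,0,0,0,0],
    [0.9,0,0,0,0],
    [0.9,0,0,0,0],
  ],
  squeeze=45,
)

```text
time_s: 8.58
ee_pos: [589.2, 315.4, 78.4]
ee_rot: [179.2, 0.0, 124.6]
force: [1.2, 1.9, 4.6]
gripper_width: 29.9
```

```bash
python3 -c "
from h import *
for i in range(1): env.grab_frame('side')
go(587.3,315.0,190,124.7)
s=env.grab_frame('side')[:,:,::-1]
crop(s,215,140,80,70,8,'pics/rk2.png')"
```

```text
t 8.63 pos [589.2 315.4  78.4] [179.2   0.  124.6] F [1.7 1.7 5.3] w 29.9
shift [ 0.0013 -0.0004 -0.2232] turn -0.002 dist 112
```

View pics/rk2.png

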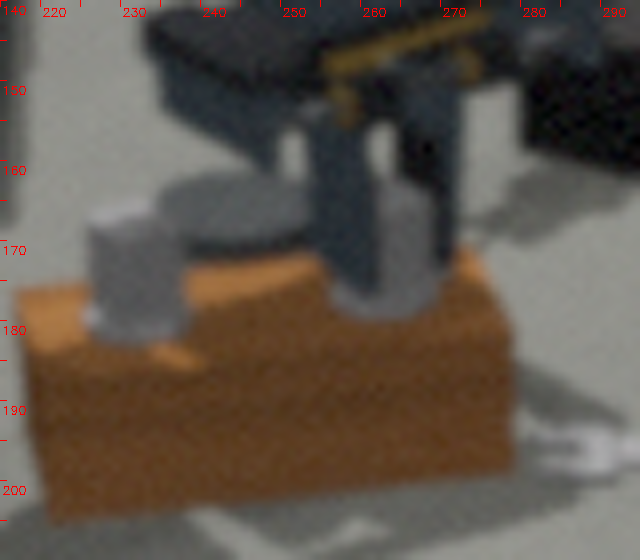

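>>> arm_command(
  targets=[
    [0.9,0,0,-0.05,0],
    [0.9,0,0,-0.12,0],
    [0.9,0,0,-0.2,0],
    [0.9,0,0,-0.223,0],
    [0.9,0,0,-0.223,0],
    [0.9,0,0,-0.223,0],
  ],
)

```text
time_s: 9.18
ee_pos: [586.7, 313.9, 187.9]
ee_rot: [179.4, 0.0, 124.6]
force: [-0.9, 0.0, -4.7]
gripper_width: 29.9
```

```bash
python3 -c "
from h import *
go(545.4,-30,190,105.4)"
```

```text
t 9.18 pos [586.7 313.9 187.9] [179.4   0.  124.6] F [-0.9  0.  -4.7] w 29.9
shift [-0.5192 -0.4585 -0.009 ] turn 0.427 dist 346
```

>>> arm_command(
  targets=[
    [0.9,-0.519,-0.459,-0.009,0.427],
    [0.9,-0.519,-0.459,-0.009,0.427],
    [0.9,-0.519,-0.459,-0.009,0.427],
    [0.9,-0.519,-0.459,-0.009,0.427],
    [0.9,-0.519,-0.459,-0.009,0.427],
    [0.9,-0.519,-0.459,-0.009,0.427],
    [0.9,-0.519,-0.459,-0.009,0.427],
    [0.9,-0.519,-0.459,-0.009,0.427],
  ],
)

```text
time_s: 9.85
ee_pos: [543.8, -18.0, 186.1]
ee_rot: [179.8, -0.3, 105.4]
force: [1.4, -0.7, -4.8]
gripper_width: 30.0
```

>>> arm_command(
  targets=[
    [0.9,0,0,0,0],
    [0.9,0,0,0,0],
  ],
)

```text
time_s: 10.02
ee_pos: [540.6, -20.1, 182.2]
ee_rot: [-179.7, -0.5, 105.1]
force: [-0.4, 0.8, -4.9]
gripper_width: 29.4
```

```bash
python3 -c "
from h import *
go(546.4,-30.5,176,105.4)"
```

```text
t 10.02 pos [540.6 -20.1 182.2] [-179.7   -0.5  105.1] F [-0.4  0.8 -4.9] w 29.4
shift [-0.0231  0.0058  0.0121] turn -0.006 dist 13
```

>>> arm_command(
  targets=[
    [0.9,-0.023,0.006,0.006,-0.006],
    [0.9,-0.023,0.006,0.012,-0.006],
    [0.9,-0.023,0.006,0.012,-0.006],
    [0.9,-0.023,0.006,0.012,-0.006],
    [0.9,-0.023,0.006,0.012,-0.006],
  ],
)

```text
time_s: 10.43
ee_pos: [546.5, -29.3, 175.6]
ee_rot: [-179.7, -0.5, 105.5]
force: [0.3, -0.6, -5.3]
gripper_width: 29.6
```

```bash
cat > ov3.py <<'E'
from h import *
import sys
im=np.mean([env.grab_frame('side')[:,:,::-1].astype(float) for _ in range(4)],0)
g=np.clip((im-35)*3-40,0,255).astype(np.uint8)
x0,y0,k=230,185,11
c=crop(g,x0,y0,50,52,k,None); c0=c.copy()
st=env.state(); ex,ey,ez=st["ee_pos"]; yaw=st["ee_rot"][2]-90
X,Y=ex,ey; zc=ez-14.4
draw(c,"side",pts(545.4,-30,15.2,circ(13.7,94)),x0,y0,k,(255,0,255));draw(c,"side",pts(545.4,-30,15.2,circ(26,94)),x0,y0,k,(255,0,255))
D=lambda P:draw(c,"side",pts(X,Y,yaw,P),x0,y0,k,(0,0,255))
D(circ(12,zc-51));D(circ(12,zc));D(circ(22,zc));D(sq(15,zc+46));D([[12,-4,zc-40],[16,-4,zc-40],[16,4,zc-40],[12,4,zc-40]]);D([[20,-5,zc],[32,-5,zc],[32,5,zc],[20,5,zc]])
cv2.imwrite(f"pics/{sys.argv[1]}.png",c[:,:]);cv2.imwrite(f"pics/{sys.argv[1]}_raw.png",c0)
go(546.3,-30.3,165,105.4)
E
python3 ov3.py s1
```

```text
t 10.63 pos [546.6 -29.9 176.3] [-179.7   -0.5  105.5] F [ 0.3 -1.  -4.9] w 29.8
shift [-0.0009 -0.0008  0.0226] turn 0.001 dist 11
```

View pics/s1.png

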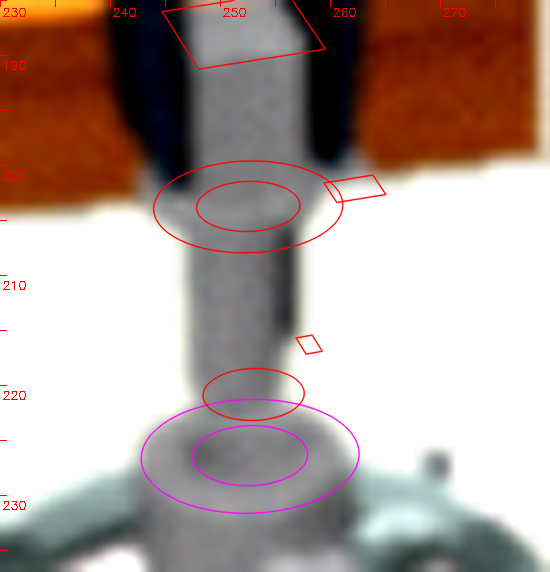

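View pics/s1_raw.png

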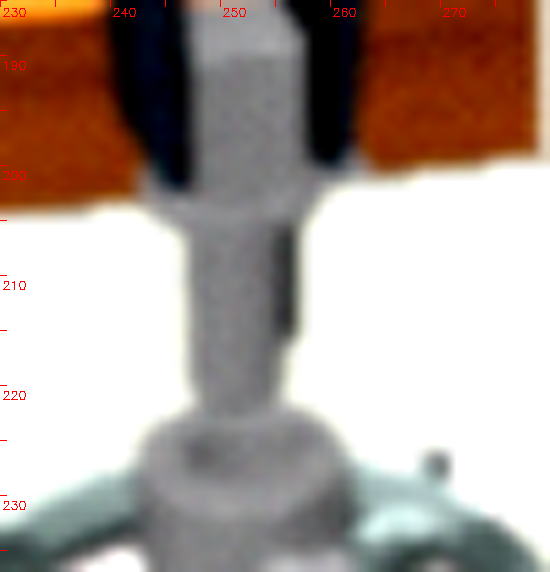

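```bash
python3 - <<'E'
from h import *
im=np.mean([env.grab_frame('side').astype(float).mean(2) for _ in range(4)],0); np.save('s2.npy',im)
print('cols',list(range(240,268)))
for r in list(range(204,240)): print(r,im[r,240:268].round().astype(int).tolist())
st=env.state();ex,ey,ez=st['ee_pos'];print(st['ee_pos'])
for z in(ez-65.4,ez-20): print(z,proj('side',[[ex,ey,z]]),proj('side',pts(ex,ey,0,circ(12,z))).min(0),proj('side',pts(ex,ey,0,circ(12,z))).max(0))
P=proj('side',pts(545.4,-30,0,circ(26,94)));print('hub',P.min(0),P.max(0))
P=proj('side',pts(545.4,-30,0,circ(26,60)));print('hub60',P.min(0),P.max(0))
E
```

```text
cols [240, 241, 242, 243, 244, 245, 246, 247, 248, 249, 250, 251, 252, 253, 254, 255, 256, 257, 258, 259, 260, 261, 262, 263, 264, 265, 266, 267]
204 [136, 135, 131, 119, 103, 100, 98, 97, 96, 96, 96, 96, 94, 94, 94, 92, 89, 96, 117, 138, 146, 148, 148, 147, 148, 148, 149, 149]
205 [144, 144, 141, 135, 123, 112, 102, 95, 93, 94, 94, 94, 94, 89, 86, 82, 80, 102, 130, 143, 149, 148, 149, 148, 148, 148, 148, 148]
206 [145, 144, 143, 141, 139, 131, 115, 97, 91, 93, 92, 90, 90, 87, 80, 73, 75, 110, 138, 147, 149, 148, 147, 148, 150, 150, 148, 149]
207 [143, 145, 144, 144, 144, 140, 124, 98, 91, 91, 92, 90, 89, 86, 80, 68, 73, 111, 140, 146, 147, 148, 148, 148, 148, 149, 150, 149]
208 [144, 144, 144, 144, 145, 141, 124, 99, 90, 92, 91, 89, 89, 86, 80, 68, 71, 113, 141, 147, 148, 147, 148, 150, 149, 151, 150, 148]
209 [145, 144, 143, 144, 146, 141, 124, 99, 90, 91, 93, 90, 87, 85, 80, 69, 71, 112, 141, 146, 148, 148, 148, 148, 148, 148, 149, 148]
210 [145, 145, 145, 145, 145, 140, 125, 99, 92, 92, 91, 90, 89, 86, 81, 70, 72, 111, 140, 146, 148, 148, 148, 147, 150, 148, 149, 149]
211 [145, 1
[... 3481 characters left out ...]
, 113, 114, 113, 111, 110, 112, 110, 98, 83, 71, 71, 78, 86]
238 [146, 145, 131, 101, 87, 90, 92, 92, 93, 93, 92, 93, 100, 107, 112, 112, 113, 112, 112, 113, 111, 110, 103, 90, 79, 86, 97, 103]
239 [105, 103, 97, 89, 88, 91, 93, 93, 93, 94, 92, 89, 96, 108, 112, 112, 113, 112, 113, 113, 112, 112, 111, 103, 100, 103, 108, 111]
[546.52098107 -30.30127494 176.19527594]
110.79527593854073 [[252.51898156 220.4632572 ]] [247.9186088  218.11634346] [257.11864519 222.84481252]
156.19527593854073 [[252.08656384 205.27941957]] [247.4061368  203.00759034] [256.76640692 207.58536901]
hub [242.34191728 220.80740142] [262.14281908 231.16523607]
hub60 [242.78209494 231.59545373] [262.3340071  242.17247161]
```

```bash
python3 -c "
from h import *
go(547.4,-30.8,152,105.4)"
```

```text
t 10.83 pos [546.5 -30.3 176.2] [-179.7   -0.5  105.4] F [ 0.3 -0.1 -4.8] w 29.8
shift [-0.0018  0.0017  0.0484] turn 0.001 dist 24
```

>>> arm_command(
  targets=[
    [0.9,-0.002,0.002,0.006,0],
    [0.9,-0.002,0.002,0.014,0],
    [0.9,-0.002,0.002,0.022,0],
    [0.9,-0.002,0.002,0.028,0],
    [0.9,-0.002,0.002,0.034,0],
    [0.9,-0.002,0.002,0.038,0],
    [0.9,-0.002,0.002,0.038,0],
  ],
)

```text
time_s: 11.42
ee_pos: [547.2, -30.9, 156.5]
ee_rot: [-179.6, -0.5, 105.4]
force: [-0.5, -0.0, -4.6]
gripper_width: 30.0
```

```bash
python3 -c "
from h import *
go(547.4,-30.8,152,105.4)
print(env.state()['torque'])"
```

```text
t 11.42 pos [547.2 -30.9 156.5] [-179.6   -0.5  105.4] F [-0.5 -0.  -4.6] w 30.0
shift [-0.      0.0004  0.0091] turn 0.0 dist 5
[-0.03952007 -0.09915631  0.0268612 ]
```

The round end is 6 mm into the bore with no contact. Next I'll take the key to the top face.

>>> arm_command(
  targets=[
    [0.9,0,0,0.005,0],
    [0.9,0,0,0.01,0],
    [0.9,0,0,0.014,0],
    [0.9,0,0,0.018,0],
    [0.9,0,0,0.022,0],
    [0.9,0,0,0.024,0],
  ],
)

```text
time_s: 11.92
ee_pos: [547.0, -30.7, 144.2]
ee_rot: [-179.6, -0.5, 105.4]
force: [-0.3, 0.2, -4.1]
gripper_width: 29.9
```

```bash
python3 -c "
from h import *
go(547.4,-30.8,143,105.4)
print(env.state()['torque'])"
```

```text
t 11.92 pos [547.  -30.7 144.2] [-179.6   -0.5  105.4] F [-0.3  0.2 -4.1] w 29.9
shift [-0.0003  0.0007  0.0024] turn 0.0 dist 1
[-0.03048198 -0.11863777  0.02315023]
```

There's no force below 148.4, so the key has gone straight into the keyway. I'll continue down.

>>> arm_command(
  targets=[
    [0.9,0,0,0.01,0],
    [0.9,0,0,0.02,0],
    [0.9,0,0,0.03,0],
    [0.9,0,0,0.038,0],
    [0.9,0,0,0.044,0],
    [0.9,0,0,0.044,0],
  ],
)

```text
time_s: 12.42
ee_pos: [546.6, -30.7, 121.4]
ee_rot: [-179.6, -0.5, 105.4]
force: [0.6, -0.5, -4.8]
gripper_width: 29.7
```

```bash
python3 -c "
from h import *
go(547.0,-30.8,108.4,105.4)
print(env.state()['torque'])"
```

```text
t 12.42 pos [546.6 -30.7 121.4] [-179.6   -0.5  105.4] F [ 0.6 -0.5 -4.8] w 29.7
shift [-0.0006  0.0009  0.0259] turn 0.001 dist 13
[-0.18549747 -0.17727744  0.03676709]
```

>>> arm_command(
  targets=[
    [0.9,0,0,0.006,0],
    [0.9,0,0,0.012,0],
    [0.9,0,0,0.017,0],
    [0.9,0,0,0.021,0],
    [0.9,0,0,0.024,0],
    [0.9,0,0,0.027,0],
    [0.9,0,0,0.029,0],
    [0.9,0,0,0.03,0],
  ],
  squeeze=60,
)

```text
time_s: 13.08
ee_pos: [547.1, -30.7, 108.5]
ee_rot: [-179.7, -0.5, 105.4]
force: [-3.5, 0.2, 11.5]
gripper_width: 29.7
```

```bash
python3 -c "
from h import *
go(547.0,-30.8,108.4,105.4)
print(env.state()['torque'])"
```

```text
t 13.08 pos [547.1 -30.7 108.5] [-179.7   -0.5  105.4] F [-3.5  0.2 11.5] w 29.7
shift [-0.0002 -0.0002  0.0002] turn 0.001 dist 0
[-0.05140875  0.62285856  0.03387668]
```

>>> arm_command(
  targets=[
    [0.9,0,0,0.004,0],
    [0.9,0,0,0.006,0],
    [0.9,0,0,0.008,0],
    [0.9,0,0,0.008,0],
    [0.9,0,0,0.008,0],
    [0.9,0,0,0.008,0],
  ],
)

```text
time_s: 13.58
ee_pos: [547.1, -30.7, 108.4]
ee_rot: [-179.8, -0.4, 105.4]
force: [-7.0, 1.2, 19.7]
gripper_width: 29.6
```

```bash
python3 -c "
from h import *
go(547.0,-30.8,108.4,105.4)
print(env.state()['torque'])
t=env.grab_frame('top')[:,:,::-1];s=env.grab_frame('side')[:,:,::-1]
go(547.0,-30.8,108.4,105.4)
g=np.clip((s.astype(float)-35)*2,0,255).astype(np.uint8)
crop(g,222,195,60,60,10,'pics/f1.png'); cv2.imwrite('pics/ftop.png',t)"
```

```text
t 13.58 pos [547.1 -30.7 108.4] [-179.8   -0.4  105.4] F [-7.   1.2 19.7] w 29.6
shift [-0.0001 -0.0002  0.0001] turn 0.001 dist 0
[-0.0541673   1.47556894  0.07062464]
t 13.68 pos [547.1 -30.7 108.4] [-179.8   -0.4  105.4] F [-6.3  0.3 20.3] w 29.9
shift [-0.0001 -0.0002  0.    ] turn 0.001 dist 0
```

View pics/f1.png

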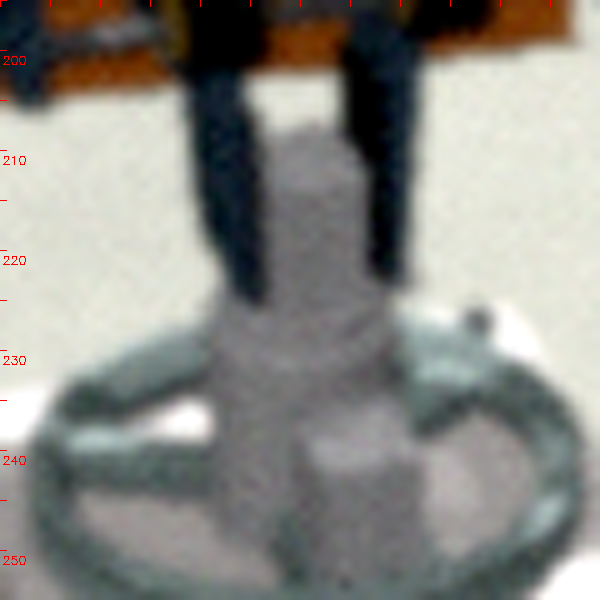

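View pics/ftop.png

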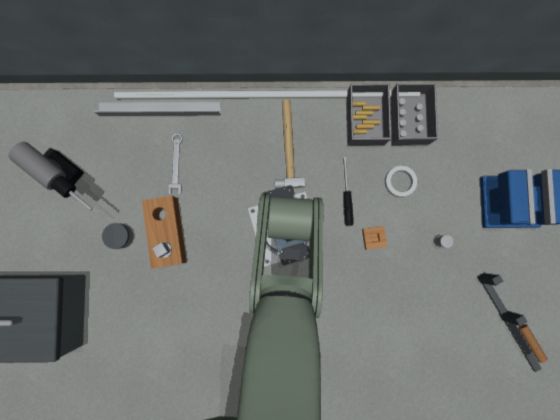

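The TCP stopped at 108.4, the collar-on-hub height, while the force rose to 20 N. The collar sits flat on the hub at about (252,228), and the plug head is seated on the lug near (257,240). I'll hand it in.

```bash
python3 -c "
from h import *
print(env.job_done()); go(547.0,-30.8,108.4,105.4)"
```

```text
the job is handed in; nothing more can be done
None
the job is handed in; nothing more can be done
```

The job is done and handed in at 13.7 s of the 56 s allowed. The plug locks the pulley, and the arm is still gripping the keyed shaft and pressing it down.

- **Plug:** It went through the window and into the socket without resistance. It stopped at TCP z 57.7 mm with 14 N of upward force, which is the height for the head sitting on the lug. Later pictures still show it seated.
- **Keyed shaft:** The key entered the keyway on the first push, without turning the shaft to find it. The TCP stopped at 108.4 mm, the height for the collar on the hub. Pushing harder raised the upward force from 11.5 to about 20 N without moving the shaft further. The last side picture shows the collar on the hub.
- **Other things:** The last top picture shows the other tools and the plain shaft where they were.
- **Disagreements:**
  - The side camera placed the held parts about 1.5–4 mm to one side of where the arm's own readings did. I lined up using the positions of parts relative to each other in the pictures.
  - I first used a wrong foot height for the plug. The overlay showed it before I went down, and I corrected it.
  - At the end there was about 6 N of sideways force and 1.5 N m of moment from slight misalignment.

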